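# Stack the slide-drying slats crosswise on the squared-up base plate

### The job

First slide the loose white base plate along the bench until it sits fully home, flush against both rails of the low metal corner stop. Then build the drying crib on it: lay the two broad slats flat on the plate, one along each of two opposite edges, and lay the two narrow slats flat on top, crosswise over both broad ones, one near each of their ends, everything square and centred. Let the finished crib stand by itself, and leave all the other things on the bench where they are.

Things in the scene. Friction and masses are not known exactly. Their poses are not given: they have to be found in the camera images.
- stop: low L-shaped aluminium corner stop screwed to the bench, 14 mm tall: one rail on its +x side, one on its +y side, inside faces 80 mm from the origin, each rail 14 mm thick, running from the corner to 65 mm past the origin on the open side; open towards its -x and -y sides. Origin at bench level, where the plate's centre lies when the plate is home; its x and y axes are square to the rails
- plate: loose square white plastic base plate, 160 x 160 x 14 mm thick, 0.33 kg, lying flat on the bench, too wide to grasp; origin at the centre of its underside, x and y along its edges. It starts some 40 to 90 mm out of the corner on the open side of both rails, and turned
- broad_1: plain wooden slat of the broad pair, 150 mm long (its x), 34 mm wide (its y), 16 mm thick (its z); lies loose and flat on the bench at the start; origin at the centre of the solid
- broad_2: plain wooden slat of the broad pair, 150 mm long (its x), 34 mm wide (its y), 16 mm thick (its z); lies loose and flat on the bench at the start; origin at the centre of the solid
- narrow_1: plain wooden slat of the narrow pair, 150 mm long (its x), 22 mm wide (its y), 12 mm thick (its z); lies loose and flat on the bench at the start; origin at the centre of the solid
- narrow_2: plain wooden slat of the narrow pair, 150 mm long (its x), 22 mm wide (its y), 12 mm thick (its z); lies loose and flat on the bench at the start; origin at the centre of the solid
- oil_bottle: bystander: small round plastic bottle with black cap, 30 mm across, 46 mm tall; origin at the centre of its underside
- stain_jar: bystander: small round amber glass jar with white lid, 32 mm across, 40 mm tall; origin at the centre of its underside
- beaker: bystander: open glass cup, 70 mm across at its rim, 90 mm tall; origin at the centre of its underside
- petri_dish: bystander: clear round closed dish, 60 mm across, 16 mm tall; origin at the centre of its underside
- mailer: bystander: grey plastic slide case, 34 (its x) x 85 (its y) x 20 mm tall; origin at the centre of its underside
- reagent_bottle: bystander: amber glass bottle with blue cap, 66 mm across, 150 mm tall; origin at the centre of its underside
- weight: bystander: round brass weight with a knob, 40 mm across, 52 mm tall; origin at the centre of its underside
Things that resemble listed ones, but are neither listed nor needed, are in the scene too. What is shaped like the plate but red is not meant.

How it is judged:
On the way, in this order (a step that is already met when the one before it is completed fails the run):
1. the base plate is home in the corner stop, before the crib is built (x of plate in the frame of stop between -0.006 and 0.006 m and y of plate in the frame of stop between -0.006 and 0.006 m and angle between the x axis of plate and the x axis of stop, either way round below 0.06 rad and height (world z) of plate below 0.004 m), for 0.2 s.
2. the two broad slats lie on the home plate along two opposite edges (all of step 1 and (((x of broad_1 in the frame of plate between -0.022 and 0.022 m and angle between the x axis of each of broad_1, broad_2 and the x axis of plate, either way round below 0.16 rad and z of broad_1 in the frame of plate between 0.018 and 0.026 m and angle between the z axis of each of broad_1, broad_2 and the z axis of plate, either way round below 0.08 rad and x of broad_2 in the frame of plate between -0.022 and 0.022 m and z of broad_2 in the frame of plate between 0.018 and 0.026 m) and ((y of broad_1 in the frame of plate between 0.035 and 0.078 m and y of broad_2 in the frame of plate between -0.078 and -0.035 m) or (y of broad_2 in the frame of plate between 0.035 and 0.078 m and y of broad_1 in the frame of plate between -0.078 and -0.035 m))) or ((y of broad_1 in the frame of plate between -0.022 and 0.022 m and angle between the x axis of each of broad_1, broad_2 and the y axis of plate, either way round below 0.16 rad and z of broad_1 in the frame of plate between 0.018 and 0.026 m and angle between the z axis of each of broad_1, broad_2 and the z axis of plate, either way round below 0.08 rad and y of broad_2 in the frame of plate between -0.022 and 0.022 m and z of broad_2 in the frame of plate between 0.018 and 0.026 m) and ((x of broad_1 in the frame of plate between 0.035 and 0.078 m and x of broad_2 in the frame of plate between -0.078 and -0.035 m) or (x of broad_2 in the frame of plate between 0.035 and 0.078 m and x of broad_1 in the frame of plate between -0.078 and -0.035 m))))), for 0.2 s.
At the end, for the whole second after the job is handed in: Plate flat and home in the stop (6 mm, 0.06 rad). Broad slats flat on it, parallel to two edges, narrow slats flat across them (0.16 rad); in each layer one slat each side, centre line 35 to 78 mm from the plate's centre, centred lengthwise within 22 mm. All at rest (all of step 1 and (((x of broad_1 in the frame of plate between -0.022 and 0.022 m and angle between the x axis of each of broad_1, broad_2 and the x axis of plate, either way round below 0.16 rad and z of broad_1 in the frame of plate between 0.018 and 0.026 m and angle between the z axis of each of broad_1, broad_2 and the z axis of plate, either way round below 0.08 rad and x of broad_2 in the frame of plate between -0.022 and 0.022 m and z of broad_2 in the frame of plate between 0.018 and 0.026 m) and ((y of broad_1 in the frame of plate between 0.035 and 0.078 m and y of broad_2 in the frame of plate between -0.078 and -0.035 m) or (y of broad_2 in the frame of plate between 0.035 and 0.078 m and y of broad_1 in the frame of plate between -0.078 and -0.035 m)) and (y of narrow_1 in the frame of plate between -0.022 and 0.022 m and angle between the x axis of each of narrow_1, narrow_2 and the y axis of plate, either way round below 0.16 rad and z of narrow_1 in the frame of plate between 0.032 and 0.04 m and angle between the z axis of each of narrow_1, narrow_2 and the z axis of plate, either way round below 0.08 rad and y of narrow_2 in the frame of plate between -0.022 and 0.022 m and z of narrow_2 in the frame of plate between 0.032 and 0.04 m) and ((x of narrow_1 in the frame of plate between 0.035 and 0.078 m and x of narrow_2 in the frame of plate between -0.078 and -0.035 m) or (x of narrow_2 in the frame of plate between 0.035 and 0.078 m and x of narrow_1 in the frame of plate between -0.078 and -0.035 m))) or ((y of broad_1 in the frame of plate between -0.022 and 0.022 m and angle between the x axis of each of broad_1, broad_2 and the y axis of plate, either way round below 0.16 rad and z of broad_1 in the frame of plate between 0.018 and 0.026 m and angle between the z axis of each of broad_1, broad_2 and the z axis of plate, either way round below 0.08 rad and y of broad_2 in the frame of plate between -0.022 and 0.022 m and z of broad_2 in the frame of plate between 0.018 and 0.026 m) and ((x of broad_1 in the frame of plate between 0.035 and 0.078 m and x of broad_2 in the frame of plate between -0.078 and -0.035 m) or (x of broad_2 in the frame of plate between 0.035 and 0.078 m and x of broad_1 in the frame of plate between -0.078 and -0.035 m)) and (x of narrow_1 in the frame of plate between -0.022 and 0.022 m and angle between the x axis of each of narrow_1, narrow_2 and the x axis of plate, either way round below 0.16 rad and z of narrow_1 in the frame of plate between 0.032 and 0.04 m and angle between the z axis of each of narrow_1, narrow_2 and the z axis of plate, either way round below 0.08 rad and x of narrow_2 in the frame of plate between -0.022 and 0.022 m and z of narrow_2 in the frame of plate between 0.032 and 0.04 m) and ((y of narrow_1 in the frame of plate between 0.035 and 0.078 m and y of narrow_2 in the frame of plate between -0.078 and -0.035 m) or (y of narrow_2 in the frame of plate between 0.035 and 0.078 m and y of narrow_1 in the frame of plate between -0.078 and -0.035 m)))) and linear speed of each of plate, broad_1, broad_2, narrow_1, narrow_2 below 0.02 m/s); the robot touches nothing.
It fails at once if a bystander is shifted by more than 25 mm or tipped over (distance of any of oil_bottle, stain_jar, beaker, petri_dish, mailer, reagent_bottle, weight from where it was at the start of the episode above 0.025 m or angle between any of oil_bottle, stain_jar, beaker, petri_dish, mailer, reagent_bottle, weight's own z axis and vertical above 0.5 rad).
It also fails if it takes over 72 s, if anything falls off the work surface, if the arm or the gripper's body presses on something with over 40 N, if the wrist force passes 120 N, or if a joint passes its speed limit or range.

### The arm

A 6-joint arm with a two-finger parallel gripper is mounted at the origin on the work surface. World frame = base frame: x ahead of the robot, y to its left, z up, the work surface at z = 0. Lengths are in m, angles in rad, forces in N, time in s.
With the tool pointing down it reaches from about 0.35 to 0.975 m from the base axis. Payload 4.9 kg.
Tool frame: the origin (TCP) lies where the fingers leave the gripper's body, on its centre line; the fingertips stand 73 mm ahead of it and the grasp point (between the pads) lies 54 mm ahead of it; z points along the fingers, y is the line along which they close (so a half turn about z gives the same grasp; the last joint's range is limited). The gripper opens to 85 mm and grips with 20 to 120 N. Pads are 22 mm wide; open, the fingers measure 114 mm over their backs; the gripper's body (76 mm by 85 mm) begins 54 mm behind the grasp point. The pads swing forward as they close: fully open they stand 13 mm farther back than shut.
Start: joints at [0.985, 0.053, 1.613, -0, 1.476, -0.119], TCP at [0.281, 0.558, 0.304] pointing down, gripper open.
Joint ranges: [-3.01, 3.01], [-1.01, 2.22], [0.06, 2.58], [-1.02, 4.17], [0.09, 2.62], [-3.14, 3.14]. Speed limits (rad/s): [2.57, 2.57, 3.14, 3.14, 3.14, 3.14].

### API

Orientations are given as a unit quaternion [w, x, y, z].
In Python, from bench import * gives the robot as it stands.
- The arm moves only by the tool arm_command, never from a script. Its argument "commands" is a list of rows, each a list of 3 entries, a list of its own where there are three numbers: the shift along the tool's x, y, z in units of 30 mm (1.0 is 30 mm), then the turn about the tool's z in units of 5 degrees (1.0 is 5 degrees), then the opening, from -1 (shut) to 1 (fully open). A call has 1 to 10 rows; each row is the pose to reach, as a shift and turn from the pose commanded when the call began, along the tool's axes at that moment; what a row does not reach only later rows make up. A row lasts 1/8 s, in which the tool goes at most 62.5 mm and 10.7 degrees, less where a joint would pass 70% of its speed; a pose out of reach is approached as far as the arm can. A call with a gripper value outside its range is refused whole. The fingers move at their own pace and stop on an object; "grip_force" is the grip in N (left out, the last holds). Time passes only in rows, so rows that repeat a pose let the fingers close. It gives the time, the measured TCP pose, the force, the opening and the grip force at its end, in the units of the state.
- sense(): the state, without advancing time (a new reading comes with each control period).
- capture(name): name is "scene" or "top" or "wrist"; returns the picture (480x640x3 uint8, blue, green, red); there is no depth.
- camera_model(name): a dict with "camera_matrix" (3x3 intrinsics, pixels), "T" (4x4, takes a point from camera to world coordinates). Camera axes: x right, y down, z forward; pixel columns grow to the right and rows downward; lengths in m; the calibration is good to about 2 mm. A picture is of the moment at which its call begins: read the wrist's pose just before it. camera_model takes no time and is no camera call; for the wrist camera it gives the pose at the moment of the call.
- sign_off(): hands the job in; it is judged then, once.
The state is a dict: "clock": time; "qpos": joint angles; "joint_vel": joint speeds; "effort": joint torques, N m; "position": TCP position; "tcp_rot": TCP orientation; "contact_force": force on the tool from outside, world axes, zero at the start; "wrist_torque": the same for the moment, N m; "grip_width": finger opening in m; "gripper_force": force on a finger pad.
Only numpy, scipy, OpenCV 4.12 (cv2) and the standard library are available. Lean on these libraries where they do the work, as an engineer would, in place of code of your own. Each camera call takes 0.05 s, during which the arm holds its last target. There are 200 camera calls.

## Working session

There is one attempt and no reset: what is moved stays moved. The work goes in short steps, Python scripts to look and compute and a tool call to move; the robot and the scene stay as the last step left them, time stands still between calls to the robot, and variables do not carry over. Pictures are saved under pics/ and viewed, at most 10 in all, crops included, and the job is handed in when it is done.

Besides the shell and the picture viewer there is one more tool, called after "Call:" as a command line: name --argument value ..., lists and objects as JSON in quotes. arm_command: Moves the arm, as the interface text tells. Its arguments: {"type":"object","properties":{"commands":{"type":"array"},"grip_force":{"type":"number"}},"required":["commands"]}

```bash
mkdir -p pics; ls
python3 - <<'E'
from bench import *
import cv2
for n in("top","scene"):
    im=capture(n); cv2.imwrite(f"pics/{n}0.png",im)
    m=camera_model(n); print(n,m["camera_matrix"],m["T"])
s=sense(); print(s["clock"],s["position"],s["tcp_rot"],s["grip_width"])
E
```

```text
pics
top [[460.43332005   0.         313.63146663]
 [  0.         460.43332005 243.69360698]
 [  0.           0.           1.        ]] [[ 0.01029344 -0.98635938  0.16428394  0.30994301]
 [-0.99964604 -0.01418125 -0.02250989  0.03427719]
 [ 0.0245326  -0.16399409 -0.98615622  1.27424594]
 [ 0.          0.          0.          1.        ]]
scene [[453.10542997   0.         323.20798832]
 [  0.         453.10542997 233.07463362]
 [  0.           0.           1.        ]] [[ 0.78129786  0.50103391 -0.37220784  0.85972149]
 [ 0.62407136 -0.63704422  0.45244844 -0.39746923]
 [-0.01042085 -0.58578126 -0.8104022   0.81070772]
 [ 0.          0.          0.          1.        ]]
0.1 [0.28103006 0.55777269 0.30275463] [-3.39890651e-04  2.31285425e-01  9.72885483e-01 -8.79837208e-04] 0.08515943943130784
```

View pics/top0.png

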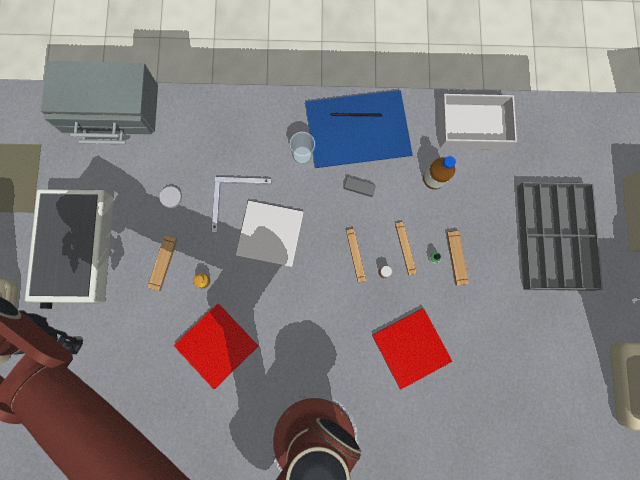

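View pics/scene0.png

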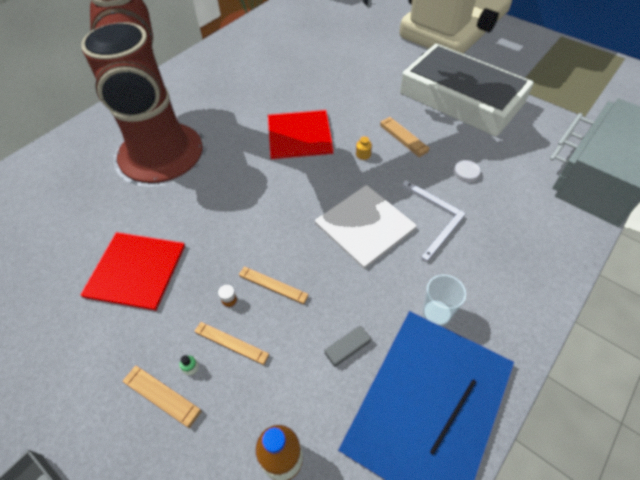

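The top view shows the white plate at about (270,232), the stop's corner at (216,178) with its rails running right and down, broad slats at (162,264) and (457,257), and narrow slats at (355,255) and (405,248). The bystanders sit beside the slats: weight or jar (201,281), jar (385,271) and oil bottle (436,257). The scene view agrees with this layout.

```bash
cat > h.py <<'E'
from bench import *
import cv2, numpy as np
from scipy.spatial.transform import Rotation as R
def ray(n,px,z,m=None):
    m=m or camera_model(n); px=np.atleast_2d(px).astype(float)
    d=np.c_[px,np.ones(len(px))]@np.linalg.inv(m["camera_matrix"]).T@m["T"][:3,:3].T
    o=m["T"][:3,3]; return (o+d*((z-o[2])/d[:,2])[:,None])[:,:2]
def rect(P):
    (c,(w,h),a)=cv2.minAreaRect((P*1000).astype(np.float32))
    if w<h: w,h,a=h,w,a+90
    return np.round(np.array(c)/1000,4),round(w,1),round(h,1),round((a+90)%180-90,1)
def wood(im): 
    h=cv2.cvtColor(im,cv2.COLOR_BGR2HSV); return cv2.inRange(h,(8,60,90),(24,190,255))
def blobs(mask,amin):
    c,_=cv2.findContours(cv2.morphologyEx(mask,cv2.MORPH_OPEN,np.ones((3,3))),cv2.RETR_EXTERNAL,cv2.CHAIN_APPROX_NONE)
    return [k.reshape(-1,2) for k in c if cv2.contourArea(k)>amin]
def pose():
    s=sense(); q=s["tcp_rot"]; r=R.from_quat([q[1],q[2],q[3],q[0]]); return s,r.as_matrix()
def go(x,y,z,yaw=None):
    """rows units to bring TCP to x,y,z with closing line (tool y) at world angle yaw deg (mod 180)"""
    s,M=pose(); d=M.T@(np.array([x,y,z])-s["position"])/0.03
    cur=np.degrees(np.arctan2(M[1,1],M[0,1])); t=0
    if yaw is not None: t=-((yaw-cur+90)%180-90)/5   # tool z is down
    print("shift",np.round(d,2),"turn",round(t,2),"| now",np.round(s["position"],4),"yaw",round(cur,1),"j6",round(s["qpos"][5],2),"F",np.round(s["contact_force"],1),"t",round(s["clock"],2),"w",round(s["grip_width"],4))
E
python3 - <<'E'
from h import *
im=cv2.imread("pics/top0.png"); g=im.mean(2)
for k in blobs(wood(im),80):
    print("wood",k.mean(0).round(),rect(ray("top",k,0.015)))
hsv=cv2.cvtColor(im,cv2.COLOR_BGR2HSV)
print("bgr plate",im[215,275],"shadowplate",im[245,260],"bench",im[270,320],"shadowbench",im[272,265],"rail",im[179,240],im[205,215])
go(0.4,0.1,0.3,0)
for p in [(170,196),(201,281),(385,271),(436,257),(302,150),(360,186),(437,180)]: print(p,ray("top",[p],0.03).round(3))
cv2.imwrite("pics/c.png",cv2.resize(im[160:300,140:320],None,fx=4,fy=4,interpolation=cv2.INTER_CUBIC))
E
```

```text
wood [201. 280.] (array([0.4152, 0.3125]), 40.9, 38.1, -89.3)
wood [162. 263.] (array([0.4621, 0.4192]), 149.7, 37.6, -14.6)
wood [458. 258.] (array([ 0.487 , -0.3957]), 150.4, 34.2, 7.9)
wood [356. 255.] (array([ 0.4901, -0.111 ]), 149.7, 22.2, 12.7)
wood [406. 248.] (array([ 0.5116, -0.2503]), 149.1, 22.8, 13.2)
bgr plate [213 213 214] shadowplate [144 146 146] bench [149 144 144] shadowbench [100  98  96] rail [211 199 197] [200 190 190]
shift [-10.41 -11.84   0.11] turn 12.65 | now [0.281  0.5578 0.3028] yaw 63.3 j6 -0.12 F [ 0.3 -0.4 -0.2] t 0.1 w 0.0852
(170, 196) [[0.645 0.405]]
(201, 281) [[0.411 0.308]]
(385, 271) [[ 0.445 -0.189]]
(436, 257) [[ 0.485 -0.331]]
(302, 150) [[0.786 0.042]]
(360, 186) [[ 0.683 -0.123]]
(437, 180) [[ 0.705 -0.341]]
```

View pics/c.png

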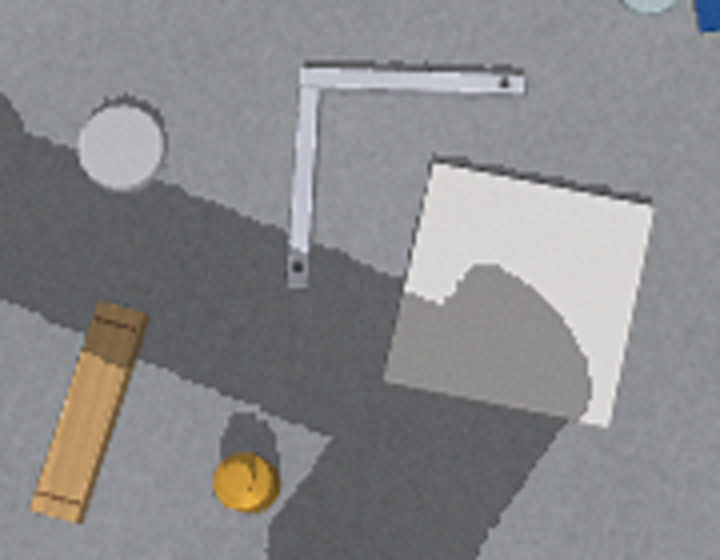

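The crop (4x, offset 140,160) shows the plate's corners at (434,164), (652,204), (608,427) and (386,381). The rails have their outer corner at (301,66), one end at (524,74)/(524,94) and the other at (289,287)/(307,288). Next I compute the frames.

Run:
```python
from h import *
f=lambda L:ray("top",np.array(L)/4.+[140-.375,160-.375],0.014)
P=f([(434,164),(652,204),(608,427),(386,381)]); print("plate",P.round(4),rect(P), np.linalg.norm(P-np.roll(P,1,0),axis=1).round(4))
S=f([(301,66),(524,74),(524,94),(289,287),(307,288),(319,89)]); print("stop",S.round(4))
c=S[0]; u=S[1]-c; v=S[3]-c
print("len",np.linalg.norm(u),np.linalg.norm(v))
# -y stop dir along u ; -x stop dir along v
au=np.degrees(np.arctan2(-u[1],-u[0]))-90; av=np.degrees(np.arctan2(-v[1],-v[0])); print("stop yaw est",au,av)
a=np.radians((au+av)/2); X=np.array([np.cos(a),np.sin(a)]);Y=np.array([-X[1],X[0]])
o=c-0.094*(X+Y); print("origin",o.round(4)); i=S[5]-.08*(X+Y); print("origin via inner",i.round(4))
pc=P.mean(0); print("plate in stop",((pc-o)@X).round(4),((pc-o)@Y).round(4))
for k in P: print("corner in stop",((k-o)@X).round(4),((k-o)@Y).round(4))
for z in(.0,.016,.04,.05): pass
```

```text
plate [[0.6399 0.1908]
 [0.6135 0.0374]
 [0.4558 0.0654]
 [0.4856 0.2186]] (array([0.5483, 0.1282]), 160.2, 156.1, -10.1) [0.1567 0.1557 0.1602 0.1561]
stop [[0.7097 0.287 ]
 [0.7066 0.1294]
 [0.6919 0.1291]
 [0.5505 0.2881]
 [0.5499 0.2756]
 [0.693  0.2736]]
len 0.15757400262879667 0.1592187162194077
stop yaw est -1.1025459966114681 -0.38288087543482613
origin [0.6145 0.1942]
origin via inner [0.612  0.1946]
plate in stop -0.0649 -0.067
corner in stop 0.0255 -0.0031
corner in stop 0.0011 -0.1568
corner in stop -0.157 -0.1309
corner in stop -0.1291 0.0227
```

Run:
```python
from h import *
go(0.425,0.13,0.15,89.3); go(0.425,0.13,0.066,89.3)
```

```text
shift [-10.7  -10.56   5.11] turn -5.21 | now [0.281  0.5578 0.3028] yaw 63.3 j6 -0.12 F [ 0.3 -0.4 -0.2] t 0.1 w 0.0852
shift [-10.7  -10.56   7.91] turn -5.21 | now [0.281  0.5578 0.3028] yaw 63.3 j6 -0.12 F [ 0.3 -0.4 -0.2] t 0.1 w 0.0852
```

Call:
arm_command --commands '[[[-10.7,-10.56,2],-5.2,1],[[-10.7,-10.56,2],-5.2,1],[[-10.7,-10.56,2],-5.2,1],[[-10.7,-10.56,2],-5.2,1],[[-10.7,-10.56,2],-5.2,1],[[-10.7,-10.56,3],-5.2,1],[[-10.7,-10.56,5],-5.2,1],[[-10.7,-10.56,5],-5.2,1],[[-10.7,-10.56,7.2],-5.2,1],[[-10.7,-10.56,7.2],-5.2,1]]'

```text
clock: 1.35
position: [0.4211, 0.1296, 0.0826]
tcp_rot: [-0.006, 0.007, 1.0, -0.001]
contact_force: [0.1, -0.3, 0.1]
grip_width: 0.0857
gripper_force: 0.0
```

Run:
```python
from h import *
go(0.425,0.13,0.066,89.3);go(0.512,0.13,0.066,89.3)
```

```text
shift [-0.14  0.02  0.55] turn -0.02 | now [0.4211 0.1296 0.0826] yaw 89.2 j6 -1.43 F [ 0.1 -0.3  0.1] t 1.35 w 0.0857
shift [-3.04  0.06  0.52] turn -0.02 | now [0.4211 0.1296 0.0826] yaw 89.2 j6 -1.43 F [ 0.1 -0.3  0.1] t 1.35 w 0.0857
```

Call:
arm_command --commands '[[[0,0,0.5],0,1],[[-0.4,0,0.5],0,1],[[-0.8,0,0.5],0,1],[[-1.2,0,0.5],0,1],[[-1.5,0,0.5],0,1],[[-1.8,0,0.5],0,1],[[-2.1,0,0.5],0,1],[[-2.4,0,0.5],0,1],[[-2.7,0,0.5],0,1],[[-2.9,0,0.5],0,1]]'

```text
clock: 2.6
position: [0.5122, 0.1297, 0.0734]
tcp_rot: [-0.002, 0.007, 1.0, 0.0]
contact_force: [-8.1, -0.2, 11.0]
grip_width: 0.0851
gripper_force: 5.5
```

Run:
```python
from h import *
go(0.522,0.13,0.066,89.3)
im=capture("wrist"); cv2.imwrite("pics/w1.png",im)
im=capture("top"); cv2.imwrite("pics/c1.png",cv2.resize(im[150:300,140:320],None,fx=4,fy=4,interpolation=cv2.INTER_CUBIC))
```

```text
shift [-0.33  0.01  0.25] turn -0.01 | now [0.5122 0.1297 0.0734] yaw 89.3 j6 -1.45 F [-8.1 -0.2 11. ] t 2.6 w 0.0851
```

View pics/c1.png

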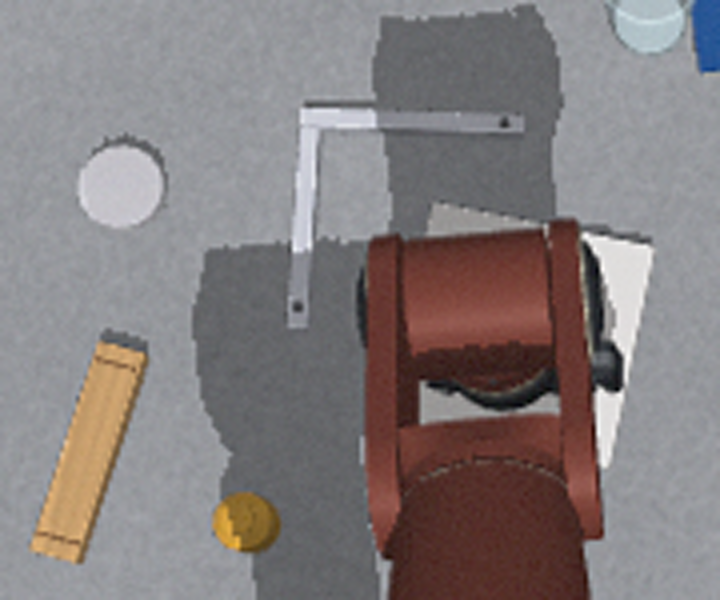

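The plate hasn't moved (corner still at (434,204) in this crop), because the fingertips rode on top of it. I'll back off and go lower.

Call:
arm_command --commands '[[[0,0,-0.6],0,1],[[0,0,-0.8],0,1],[[1.5,0,-0.8],0,1],[[2.9,0,-0.5],0,1],[[2.9,0,0],0,1],[[2.9,0,0.2],0,1],[[2.9,0,0.2],0,1],[[2.9,0,0.2],0,1]]'

```text
clock: 3.7
position: [0.4266, 0.1308, 0.0676]
tcp_rot: [0.001, 0.007, 1.0, 0.0]
contact_force: [-0.9, -1.0, 0.3]
grip_width: 0.0855
gripper_force: 0.0
```

Run:
```python
from h import *
go(0.522,0.13,0.0645,89.3)
im=capture("wrist"); cv2.imwrite("pics/w2.png",im); m=camera_model("wrist"); print(m["T"].round(3))
```

```text
shift [-3.18  0.02  0.11] turn -0.01 | now [0.4266 0.1308 0.0676] yaw 89.2 j6 -1.43 F [-0.9 -1.   0.3] t 3.7 w 0.0855
[[ 0.013  0.959  0.284  0.354]
 [ 1.    -0.013 -0.004  0.132]
 [ 0.     0.284 -0.959  0.138]
 [ 0.     0.     0.     1.   ]]
```

View pics/w2.png

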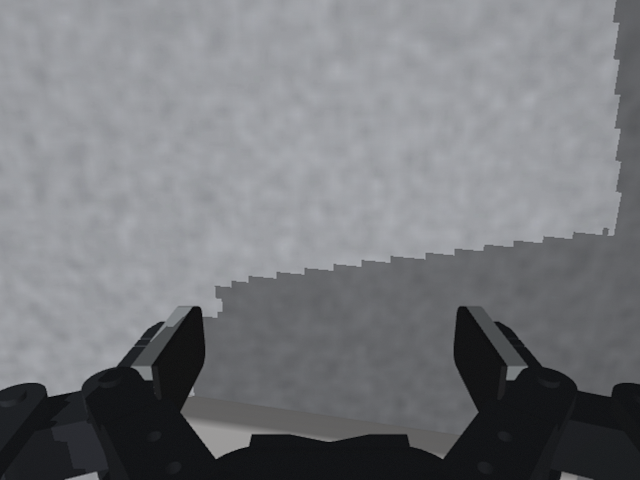

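The wrist view shows both fingertips free above the bench, with the plate's edge below and behind them at about (300,415). I go 3–4 mm lower and push.

Call:
arm_command --commands '[[[0,0,0.1],0,1],[[-0.3,0,0.1],0,1],[[-0.6,0,0.1],0,1],[[-0.9,0,0.1],0,1],[[-1.2,0,0.1],0,1],[[-1.5,0,0.1],0,1],[[-1.8,0,0.1],0,1],[[-2.1,0,0.1],0,1],[[-2.4,0,0.1],0,1],[[-2.6,0,0.1],0,1]]'

```text
clock: 5.0
position: [0.5039, 0.1299, 0.0638]
tcp_rot: [-0.0, 0.006, 1.0, 0.0]
contact_force: [-3.7, -0.2, 0.9]
grip_width: 0.0852
gripper_force: 1.9
```

Run:
```python
from h import *
go(0.522,0.13,0.0645,89.3)
im=capture("top"); cv2.imwrite("pics/c2.png",cv2.resize(im[150:300,140:320],None,fx=4,fy=4,interpolation=cv2.INTER_CUBIC))
```

```text
shift [-0.6   0.01 -0.02] turn -0.01 | now [0.5039 0.1299 0.0638] yaw 89.3 j6 -1.45 F [-3.7 -0.2  0.9] t 5.0 w 0.0852
```

View pics/c2.png

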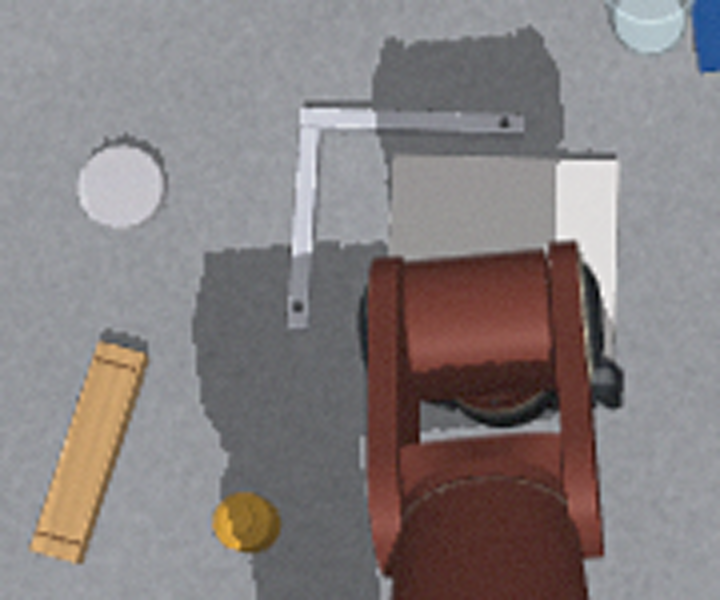

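The plate is now square and its front edge at crop y≈154 is about 15 mm from the rail's inside face (y≈132). The left gap is (390−318) px, about 51 mm. I push 12 mm further, then move round for the +y push.

Call:
arm_command --commands '[[[-0.2,0,0],0,1],[[-0.35,0,0],0,1],[[-0.4,0,0],0,1],[[-0.4,0,0],0,1],[[0.3,0,0],0,1],[[0.6,0,-1],0,1],[[0.6,0,-2],0,1],[[0.6,0,-2],0,1]]'

```text
clock: 6.05
position: [0.488, 0.1302, 0.1273]
tcp_rot: [0.004, 0.007, 1.0, 0.0]
contact_force: [-0.3, 0.1, -0.7]
grip_width: 0.0854
gripper_force: 0.0
```

Run:
```python
from h import *
go(0.605,0.015,0.124,-0.7);go(0.605,0.015,0.0645,-0.7)
```

```text
shift [-3.95 -3.79  0.14] turn 17.99 | now [0.488  0.1302 0.1273] yaw 89.2 j6 -1.44 F [-0.3  0.1 -0.7] t 6.05 w 0.0854
shift [-3.93 -3.79  2.13] turn 17.99 | now [0.488  0.1302 0.1273] yaw 89.2 j6 -1.44 F [-0.3  0.1 -0.7] t 6.05 w 0.0854
```

Call:
arm_command --commands '[[[-3.95,-3.8,0.1],18,1],[[-3.95,-3.8,0.1],18,1],[[-3.95,-3.8,0.1],18,1],[[-3.95,-3.8,0.1],18,1],[[-3.95,-3.8,0.1],18,1],[[-3.95,-3.8,0.1],18,1],[[-3.95,-3.8,0.1],18,1],[[-3.95,-3.8,0.1],18,1],[[-3.95,-3.8,0.1],18,1],[[-3.95,-3.8,1.6],18,1]]'

```text
clock: 7.3
position: [0.6059, 0.014, 0.0787]
tcp_rot: [0.004, 0.712, 0.702, 0.003]
contact_force: [0.4, 0.1, -0.7]
grip_width: 0.0855
gripper_force: 0.0
```

Call:
arm_command --commands '[[[0,0,0.3],0,1],[[0,0,0.3],0,1]]'

```text
clock: 7.55
position: [0.6016, 0.0145, 0.0656]
tcp_rot: [-0.001, 0.712, 0.702, -0.001]
contact_force: [-0.3, -0.4, 0.7]
grip_width: 0.0851
gripper_force: 0.0
```

Run:
```python
from h import *
go(0.605,0.025,0.0645,-0.7)
go(0.605,0.099,0.0645,-0.7)
```

```text
shift [0.35 0.11 0.03] turn -0.01 | now [0.6016 0.0145 0.0656] yaw -0.8 j6 -0.09 F [-0.3 -0.4  0.7] t 7.55 w 0.0851
shift [2.82 0.08 0.04] turn -0.01 | now [0.6016 0.0145 0.0656] yaw -0.8 j6 -0.09 F [-0.3 -0.4  0.7] t 7.55 w 0.0851
```

Call:
arm_command --commands '[[[0.3,0,0],0,1],[[0.6,0,0],0,1],[[0.9,0,0],0,1],[[1.2,0,0],0,1],[[1.5,0,0],0,1],[[1.8,0,0],0,1],[[2.1,0,0],0,1],[[2.4,0,0],0,1],[[2.6,0,0],0,1],[[2.6,0,0],0,1]]'

```text
clock: 8.8
position: [0.6035, 0.0933, 0.067]
tcp_rot: [-0.0, 0.712, 0.703, 0.001]
contact_force: [0.1, -0.8, 0.7]
grip_width: 0.0854
gripper_force: 0.4
```

Run:
```python
from h import *
go(0.605,0.099,0.0645,-0.7)
im=capture("top"); cv2.imwrite("pics/c3.png",cv2.resize(im[150:300,140:320],None,fx=4,fy=4,interpolation=cv2.INTER_CUBIC))
```

```text
shift [0.19 0.05 0.08] turn -0.01 | now [0.6035 0.0933 0.067 ] yaw -0.7 j6 0.04 F [ 0.1 -0.8  0.7] t 8.8 w 0.0854
```

View pics/c3.png

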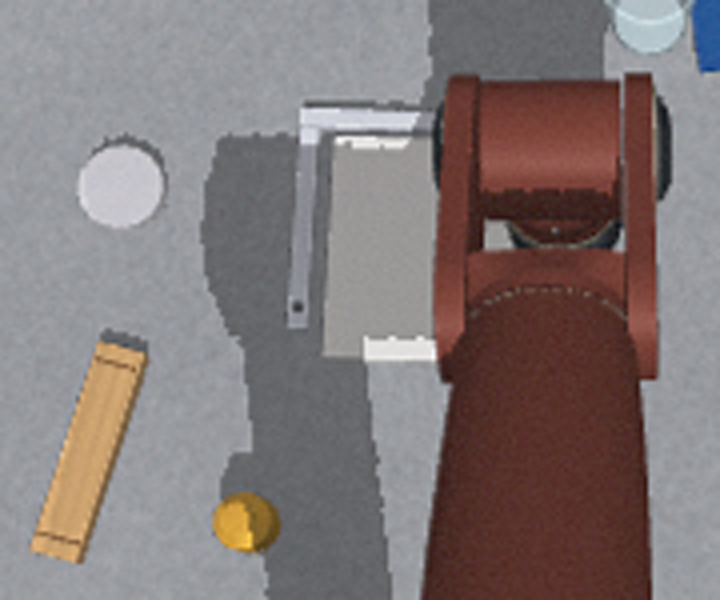

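The remaining gaps are about 12 px (8.5 mm) in y and 6 px (4 mm) in x. I keep pushing gently until it touches.

Call:
arm_command --commands '[[[0.1,0,0],0,1],[[0.18,0,0],0,1],[[0.24,0,0],0,1],[[0.28,0,0],0,1],[[0.3,0,0],0,1]]'

```text
clock: 9.48
position: [0.6032, 0.1016, 0.0666]
tcp_rot: [-0.0, 0.712, 0.703, -0.0]
contact_force: [-0.8, -2.7, 0.4]
grip_width: 0.0852
gripper_force: 1.4
```

Call:
arm_command --commands '[[[0.03,0,0],0,1],[[0.05,0,0],0,1],[[0.05,0,0],0,1]]'

```text
clock: 9.85
position: [0.6033, 0.1031, 0.0666]
tcp_rot: [-0.0, 0.712, 0.703, -0.0]
contact_force: [0.0, -1.6, -1.3]
grip_width: 0.0855
gripper_force: 0.8
```

Call:
arm_command --commands '[[[0.03,0,0],0,1],[[0.06,0,0],0,1],[[0.08,0,0],0,1]]'

```text
clock: 10.22
position: [0.6032, 0.1042, 0.0667]
tcp_rot: [0.001, 0.712, 0.703, -0.001]
contact_force: [-1.8, -7.4, 0.7]
grip_width: 0.0855
gripper_force: 4.1
```

Call:
arm_command --commands '[[[-0.6,0,0],0,1],[[-0.6,0,-1],0,1],[[-0.6,0,-2.5],0,1],[[-0.6,0,-2.5],0,1]]'

```text
clock: 10.72
position: [0.6065, 0.0871, 0.1475]
tcp_rot: [0.003, 0.712, 0.702, 0.004]
contact_force: [-0.8, 0.3, 0.7]
grip_width: 0.0855
gripper_force: 0.0
```

Run:
```python
from h import *
go(0.495,0.19,0.135,89.3);go(0.495,0.19,0.0645,89.3)
```

```text
shift [ 3.38 -3.77  0.38] turn 17.99 | now [0.6065 0.0871 0.1475] yaw -0.8 j6 0.03 F [-0.8  0.3  0.7] t 10.72 w 0.0855
shift [ 3.38 -3.79  2.73] turn 17.99 | now [0.6065 0.0871 0.1475] yaw -0.8 j6 0.03 F [-0.8  0.3  0.7] t 10.72 w 0.0855
```

Call:
arm_command --commands '[[[3.4,-3.8,0.2],18,1],[[3.4,-3.8,0.2],18,1],[[3.4,-3.8,0.2],18,1],[[3.4,-3.8,0.2],18,1],[[3.4,-3.8,0.2],18,1],[[3.4,-3.8,0.2],18,1],[[3.4,-3.8,0.2],18,1],[[3.4,-3.8,1.2],18,1],[[3.4,-3.8,2.4],18,1],[[3.4,-3.8,2.4],18,1]]'

```text
clock: 11.98
position: [0.4878, 0.19, 0.0663]
tcp_rot: [0.001, 1.0, -0.006, -0.004]
contact_force: [-0.1, 0.6, 0.9]
grip_width: 0.0855
gripper_force: 0.0
```

Run:
```python
from h import *
go(0.517,0.19,0.0645,89.3)
```

```text
shift [ 0.97 -0.01  0.05] turn -0.0 | now [0.4878 0.19   0.0663] yaw -90.7 j6 1.81 F [-0.1  0.6  0.9] t 11.97 w 0.0855
```

Call:
arm_command --commands '[[[0.3,0,0],0,1],[[0.6,0,0],0,1],[[0.8,0,0],0,1],[[0.9,0,0],0,1],[[1.0,0,0],0,1],[[1.05,0,0],0,1],[[1.1,0,0],0,1],[[1.1,0,0],0,1]]'

```text
clock: 12.98
position: [0.5216, 0.1906, 0.0708]
tcp_rot: [0.0, 1.0, -0.006, -0.004]
contact_force: [-12.9, -1.2, 15.1]
grip_width: 0.0855
gripper_force: 10.3
```

Call:
arm_command --commands '[[[-0.7,0,0],0,1],[[-0.7,0,-1],0,1],[[-0.7,0,-2],0,1],[[-2.5,0,-4],0,1],[[-3,0,-5],0,1],[[-3,0,-5],0,1]]'

```text
clock: 13.72
position: [0.4346, 0.1923, 0.2247]
tcp_rot: [-0.001, 1.0, -0.006, 0.005]
contact_force: [0.5, 0.2, -0.1]
grip_width: 0.0855
gripper_force: 0.0
```

Run:
```python
from h import *
im=capture("wrist"); m=camera_model("wrist"); cv2.imwrite("pics/w4.png",im); np.save("w4T.npy",m["T"]); print(m["camera_matrix"])
im=capture("top"); cv2.imwrite("pics/t4.png",im)
go(0.517,0.19,0.0645,89.3)
```

```text
[[424.629231     0.         328.95515703]
 [  0.         424.629231   235.17674778]
 [  0.           0.           1.        ]]
shift [2.77 0.02 5.2 ] turn -0.01 | now [0.4338 0.1916 0.2204] yaw -90.7 j6 1.84 F [ 0.3  0.6 -0.7] t 13.82 w 0.0855
```

View pics/w4.png

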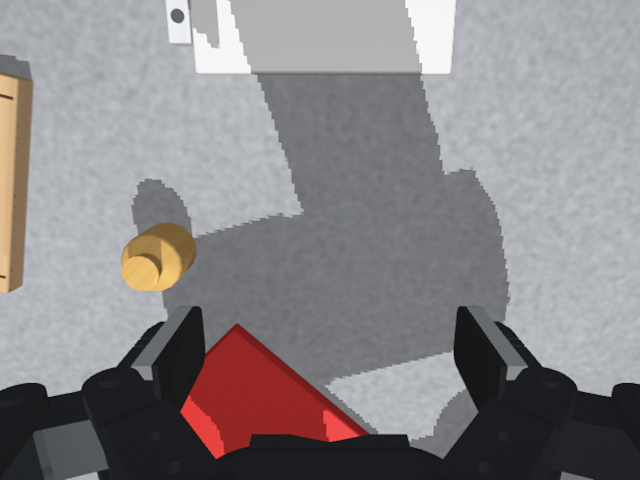

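The wrist view shows the plate's near edge from (194,72) to (451,72). The +y rail's end face is at row 43, columns 167–191, right beside the plate's left edge. I measure the fit with this and the top picture.

Run:
```python
from h import *
m=camera_model("wrist"); m["T"]=np.load("w4T.npy")
W=lambda p,z:ray("w",[p],z,m)[0].round(4)
print("plate corners",W((195,69),.014),W((450,71.5),.014),"bottom",W((196,73),.0)); print("rail end",W((168,42),.014),W((190.5,42),.014),"rail inner y far",W((192,10),.014))
w=cv2.imread("pics/w4.png").mean(2)
for y in(10,20,30,38): print(y,w[y,160:222].round().astype(int).tolist())
t=cv2.imread("pics/t4.png").mean(2)
for x in(240,250,262): print("col",x,t[172:196,x].round().astype(int).tolist(), t[232:256,x].round().astype(int).tolist())
for y in(190,200,210,220): print("row",y,t[y,208:232].round().astype(int).tolist(),t[y,266:290].round().astype(int).tolist())
```

```text
plate corners [0.5319 0.2736] [0.5285 0.1168] bottom [0.5309 0.2773]
rail end [0.5474 0.2884] [0.5472 0.2748] rail inner y far [0.5647 0.2721]
10 [182, 183, 182, 182, 179, 177, 210, 237, 241, 243, 241, 223, 166, 113, 97, 101, 102, 102, 99, 94, 131, 202, 237, 240, 240, 240, 241, 239, 215, 152, 152, 167, 169, 175, 175, 175, 175, 175, 175, 175, 176, 175, 174, 175, 176, 175, 175, 176, 175, 175, 175, 175, 176, 176, 175, 174, 170, 228, 247, 246, 246, 246]
20 [181, 182, 182, 183, 183, 181, 185, 218, 238, 243, 244, 240, 194, 118, 96, 99, 103, 104, 104, 103, 99, 96, 128, 189, 233, 242, 242, 242, 237, 204, 147, 167, 179, 171, 175, 175, 176, 176, 176, 175, 176, 176, 176, 176, 176, 175, 175, 177, 176, 176, 175, 176, 176, 176, 177, 175, 174, 191, 237, 248, 246, 246]
30 [174, 174, 175, 176, 177, 177, 175, 177, 216, 240, 243, 243, 242, 241, 241, 241, 241, 240, 240, 239, 239, 239, 239, 238, 238, 239, 241, 242, 242, 234, 190, 145, 193, 235, 246, 246, 216, 172, 175, 176, 175, 176, 177, 176, 177, 176, 177, 177, 177, 177, 178, 177, 177, 178, 177, 177, 177, 174, 209, 242, 247, 246]
38 [178, 178, 178, 180
[... 1278 characters left out ...]
, 143, 132, 105, 145, 148, 148, 144, 147, 146, 149, 146, 144, 143, 147, 146, 145] [218, 218, 218, 220, 218, 220, 217, 219, 219, 195, 152, 154, 151, 150, 148, 153, 149, 155, 156, 153, 155, 153, 154, 152]
row 210 [150, 153, 141, 102, 93, 136, 138, 126, 186, 223, 178, 144, 146, 146, 148, 145, 147, 147, 146, 148, 146, 148, 149, 145] [218, 217, 218, 218, 219, 219, 219, 219, 226, 151, 150, 155, 152, 152, 152, 155, 152, 157, 153, 155, 151, 145, 146, 148]
row 220 [145, 151, 148, 151, 145, 137, 137, 137, 136, 98, 146, 149, 145, 146, 146, 144, 138, 145, 143, 147, 147, 149, 147, 146] [218, 218, 220, 218, 218, 219, 220, 219, 226, 150, 150, 152, 158, 154, 148, 146, 150, 151, 157, 151, 148, 144, 148, 147]
```

The gaps to both rails are about 1–2 mm and the plate is square to within about 0.5°, so it is home at roughly (0.611, 0.193). Next is broad_1.

Run:
```python
from h import *
go(0.462,0.4205,0.16,75.4);go(0.462,0.4205,0.075,75.4)
```

```text
shift [ 0.84 -7.64  2.02] turn 2.77 | now [0.4338 0.1916 0.2204] yaw -90.7 j6 1.84 F [ 0.3  0.6 -0.7] t 13.82 w 0.0855
shift [ 0.84 -7.64  4.85] turn 2.77 | now [0.4338 0.1916 0.2204] yaw -90.7 j6 1.84 F [ 0.3  0.6 -0.7] t 13.82 w 0.0855
```

Call:
arm_command --commands '[[[0.84,-7.65,1.5],2.8,0.2],[[0.84,-7.65,1.5],2.8,0.2],[[0.84,-7.65,1.5],2.8,0.2],[[0.84,-7.65,1.5],2.8,0.2],[[0.84,-7.65,1.5],2.8,0.2],[[0.84,-7.65,1.5],2.8,0.2],[[0.84,-7.65,1.5],2.8,0.2]]'

```text
clock: 14.7
position: [0.462, 0.4195, 0.1745]
tcp_rot: [0.0, 0.992, -0.129, -0.0]
contact_force: [0.0, -0.8, 0.3]
grip_width: 0.0516
gripper_force: 0.0
```

Run:
```python
from h import *
im=capture("wrist"); cv2.imwrite("pics/w5.png",im); m=camera_model("wrist")
for k in blobs(wood(im),2000): print(k.mean(0).round(),k.min(0),k.max(0),rect(ray("w",k,0.015,m)))
go(0.462,0.4205,0.16,75.4);go(0.462,0.4205,0.075,75.4)
```

```text
[542. 279.] [492 235] [591 321] (array([0.4064, 0.3056]), 68.2, 42.7, 45.2)
[326. 230.] [293 105] [357 359] (array([0.4614, 0.4216]), 150.3, 33.9, -14.7)
shift [-0.01 -0.03  0.5 ] turn -0.05 | now [0.4621 0.4196 0.1749] yaw -104.8 j6 2.45 F [-0.3  0.6 -0.3] t 14.75 w 0.0511
shift [-0.01 -0.03  3.33] turn -0.05 | now [0.4621 0.4196 0.1749] yaw -104.8 j6 2.45 F [-0.3  0.6 -0.3] t 14.75 w 0.0511
```

Call:
arm_command --commands '[[[0,-0.05,2],0,0.2],[[0,-0.05,3.3],0,0.2],[[0,-0.05,3.3],0,0.2],[[0,-0.05,3.3],0,-1],[[0,-0.05,3.3],0,-1],[[0,-0.05,3.3],0,-1],[[0,-0.05,3.3],0,-1]]' --grip_force 50

```text
clock: 15.62
position: [0.4633, 0.4228, 0.0782]
tcp_rot: [-0.001, 0.992, -0.128, 0.001]
contact_force: [-0.0, -1.8, 7.0]
grip_width: 0.0325
gripper_force: 52.4
```

Run:
```python
from h import *
go(0.611,0.248,0.16,89.2);go(0.611,0.248,0.090,89.2)
```

```text
shift [ 6.25  4.38 -2.72] turn -2.79 | now [0.4633 0.4228 0.0782] yaw -104.7 j6 2.45 F [-0.  -1.8  7. ] t 15.62 w 0.0325
shift [ 6.25  4.38 -0.39] turn -2.79 | now [0.4633 0.4228 0.0782] yaw -104.7 j6 2.45 F [-0.  -1.8  7. ] t 15.62 w 0.0325
```

Call:
arm_command --commands '[[[0,0,-1.5],0,-1],[[0,0,-2.8],0,-1],[[0,0,-2.8],0,-1],[[6.25,4.4,-2.8],-2.8,-1],[[6.25,4.4,-2.8],-2.8,-1],[[6.25,4.4,-2.8],-2.8,-1],[[6.25,4.4,-2.8],-2.8,-1],[[6.25,4.4,-2.8],-2.8,-1],[[6.25,4.4,-2.8],-2.8,-1]]'

```text
clock: 16.75
position: [0.609, 0.2469, 0.1586]
tcp_rot: [0.0, 1.0, -0.007, -0.001]
contact_force: [0.3, -0.3, -0.9]
grip_width: 0.0326
gripper_force: 51.6
```

Run:
```python
from h import *
im=capture("wrist"); cv2.imwrite("pics/w6.png",im); m=camera_model("wrist"); s=sense()
z=s["position"][2]-.0782+.016
for k in blobs(wood(im),1000): print(k.mean(0).round(),k.min(0),k.max(0),rect(ray("w",k,z,m)))
go(0.611,0.248,0.0935,89.2)
im=capture("top");k=max(blobs(wood(im),50),key=lambda k:0)
```

```text
[329. 265.] [273 103] [384 441] (array([0.6209, 0.2475]), 122.6, 33.6, -0.7)
shift [ 0.08 -0.02  2.18] turn 0.02 | now [0.6088 0.2474 0.1588] yaw -90.7 j6 1.86 F [-0.3 -0.3  0.5] t 16.8 w 0.0321
```

View pics/w6.png

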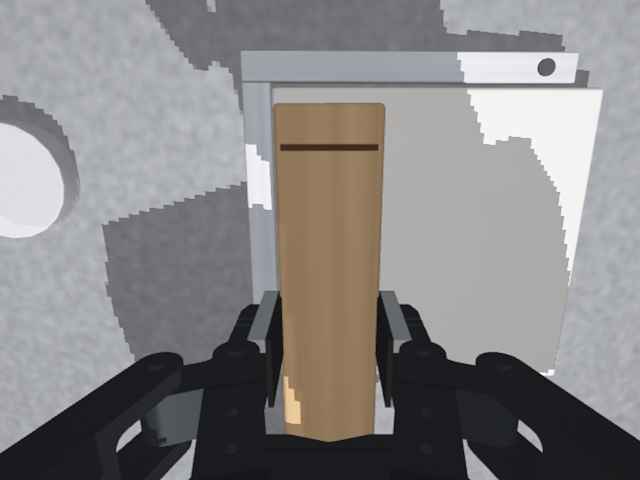

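The wrist view shows the slat held square, its far end at row 103 inside the plate's far edge (row 88). The +y rail is to its left and the plate fits tight in the stop. I lower and release.

Call:
arm_command --commands '[[[0.1,0,1.3],0,-1],[[0.1,0,1.9],0,-1],[[0.1,0,2.1],0,-1],[[0.1,0,2.15],0,-1],[[0.1,0,2.15],0,-1]]'

```text
clock: 17.48
position: [0.6136, 0.247, 0.0966]
tcp_rot: [-0.0, 1.0, -0.006, 0.001]
contact_force: [0.6, 0.1, -0.1]
grip_width: 0.0327
gripper_force: 51.6
```

Call:
arm_command --commands '[[[0,0,0.08],0,-1],[[0,0,0.12],0,-1],[[0,0,0.12],0,-1]]'

```text
clock: 17.85
position: [0.6132, 0.2467, 0.0923]
tcp_rot: [-0.0, 1.0, -0.007, 0.0]
contact_force: [0.1, -0.3, 0.6]
grip_width: 0.0329
gripper_force: 51.8
```

Call:
arm_command --commands '[[[0,0,0.0],0,0.05],[[0,0,0.0],0,0.05],[[0,0,-0.2],0,0.05],[[0,0,-1],0,0.05],[[0,0,-2.5],0,0.05],[[0,0,-3],0,0.05]]'

```text
clock: 18.6
position: [0.6146, 0.2472, 0.186]
tcp_rot: [-0.001, 1.0, -0.006, 0.003]
contact_force: [0.1, -1.2, -0.9]
grip_width: 0.0451
gripper_force: 0.0
```

Run:
```python
from h import *
im=capture("wrist"); cv2.imwrite("pics/w7.png",im); m=camera_model("wrist")
for k in blobs(wood(im),1000): print(k.mean(0).round(),k.min(0),k.max(0),rect(ray("w",k,0.029,m)))
go(0.487,-0.396,0.17,97.9);go(0.487,-0.396,0.077,97.9)
```

```text
[330. 237.] [298 112] [363 366] (array([0.6115, 0.2471]), 149.9, 33.8, -0.7)
shift [-3.99 21.5   0.49] turn -1.73 | now [0.6149 0.2473 0.1869] yaw -90.7 j6 1.85 F [1.6 0.7 1.1] t 18.65 w 0.0446
shift [-4.01 21.5   3.59] turn -1.73 | now [0.6149 0.2473 0.1869] yaw -90.7 j6 1.85 F [1.6 0.7 1.1] t 18.65 w 0.0446
```

Call:
arm_command --commands '[[[-4,21.5,0],-1.7,0.05],[[-4,21.5,0],-1.7,0.05],[[-4,21.5,0],-1.7,0.05],[[-4,21.5,0],-1.7,0.05],[[-4,21.5,0],-1.7,0.05],[[-4,21.5,0],-1.7,0.05],[[-4,21.5,0],-1.7,0.05],[[-4,21.5,0],-1.7,0.05],[[-4,21.5,0],-1.7,0.05],[[-4,21.5,0],-1.7,0.05]]'

```text
clock: 19.9
position: [0.4894, -0.3677, 0.1802]
tcp_rot: [-0.001, 0.998, 0.067, -0.001]
contact_force: [0.4, 0.7, 0.3]
grip_width: 0.0447
gripper_force: 0.0
```

Call:
arm_command --commands '[[[0,0,0],0,0.05],[[0,0,0],0,0.05],[[0,0,0],0,0.05],[[0,0,0],0,0.05]]'

```text
clock: 20.4
position: [0.4911, -0.3648, 0.1816]
tcp_rot: [-0.0, 0.998, 0.069, -0.0]
contact_force: [-0.4, -0.2, -0.4]
grip_width: 0.0452
gripper_force: 0.0
```

Run:
```python
from h import *
im=capture("wrist"); cv2.imwrite("pics/w8.png",im); m=camera_model("wrist")
for k in blobs(wood(im),1000): print(k.mean(0).round(),k.min(0),k.max(0),rect(ray("w",k,0.015,m)))
go(0.487,-0.396,0.17,97.9);go(0.487,-0.396,0.077,97.9)
```

```text
[378. 252.] [350 122] [415 364] (array([ 0.4857, -0.3957]), 149.5, 34.0, 7.8)
[136. 162.] [85 31] [184 297] (array([ 0.5126, -0.2549]), 147.4, 25.1, 13.4)
shift [-0.27  1.    0.39] turn -0.01 | now [ 0.491  -0.365   0.1817] yaw -82.1 j6 0.67 F [-0.1 -0.4 -0.4] t 20.45 w 0.0451
shift [-0.27  1.01  3.49] turn -0.01 | now [ 0.491  -0.365   0.1817] yaw -82.1 j6 0.67 F [-0.1 -0.4 -0.4] t 20.45 w 0.0451
```

Call:
arm_command --commands '[[[-0.3,1,0.5],0,0.08],[[-0.3,1,1.5],0,0.08],[[-0.3,1,2.6],0,0.08],[[-0.3,1,3.4],0,0.08],[[-0.3,1,3.4],0,0.08],[[-0.3,1,3.4],0,-1],[[-0.3,1,3.4],0,-1],[[-0.3,1,3.4],0,-1],[[-0.3,1,3.4],0,-1]]'

```text
clock: 21.58
position: [0.4861, -0.3975, 0.0807]
tcp_rot: [0.001, 0.998, 0.068, 0.0]
contact_force: [-1.1, 0.2, 2.3]
grip_width: 0.0322
gripper_force: 51.6
```

Run:
```python
from h import *
go(0.611,0.138,0.18,89.2)
```

```text
shift [  6.54 -17.12  -3.32] turn 1.71 | now [ 0.4861 -0.3975  0.0807] yaw -82.2 j6 0.63 F [-1.1  0.2  2.3] t 21.57 w 0.0322
```

Call:
arm_command --commands '[[[0,0,-1.5],0,-1],[[0,0,-3.3],0,-1],[[0,0,-3.3],0,-1],[[6.5,-17.1,-3.3],1.7,-1],[[6.5,-17.1,-3.3],1.7,-1],[[6.5,-17.1,-3.3],1.7,-1],[[6.5,-17.1,-3.3],1.7,-1],[[6.5,-17.1,-3.3],1.7,-1],[[6.5,-17.1,-3.3],1.7,-1],[[6.5,-17.1,-3.3],1.7,-1]]'

```text
clock: 22.82
position: [0.5842, 0.0311, 0.1778]
tcp_rot: [0.0, 1.0, -0.007, -0.001]
contact_force: [0.8, -0.2, 0.3]
grip_width: 0.0324
gripper_force: 51.3
```

Run:
```python
from h import *
go(0.612,0.138,0.18,89.2)
```

```text
shift [ 0.88 -3.58 -0.08] turn 0.01 | now [0.5842 0.0311 0.1778] yaw -90.8 j6 1.51 F [ 0.8 -0.2  0.3] t 22.82 w 0.0324
```

Call:
arm_command --commands '[[[0.9,-3.55,0],0,-1],[[0.9,-3.55,0],0,-1],[[0.9,-3.55,0],0,-1],[[0.9,-3.55,0],0,-1],[[0.9,-3.55,0],0,-1]]'

```text
clock: 23.45
position: [0.6126, 0.1339, 0.1782]
tcp_rot: [0.0, 1.0, -0.007, -0.0]
contact_force: [1.4, 0.3, -0.0]
grip_width: 0.0324
gripper_force: 51.3
```

Run:
```python
from h import *
im=capture("wrist"); cv2.imwrite("pics/w9.png",im); m=camera_model("wrist"); s=sense()
z=s["position"][2]-.0807+.016
for k in blobs(wood(im),1000): print(k.mean(0).round(),k.min(0),k.max(0),rect(ray("w",k,z,m)),rect(ray("w",k,.03,m)))
go(0.612,0.138,0.0945,89.2)
```

```text
[123. 228.] [ 68 108] [174 351] (array([0.6438, 0.2015]), 84.0, 24.2, -0.7) (array([0.6187, 0.2439]), 136.1, 39.2, -0.7)
[329. 263.] [275  99] [383 441] (array([0.6243, 0.1339]), 126.0, 33.5, -0.9) (array([0.5872, 0.1344]), 204.2, 54.2, -0.9)
shift [-0.02 -0.14  2.8 ] turn -0.01 | now [0.6127 0.1339 0.1784] yaw -90.9 j6 1.68 F [-0.7 -0.4  0.4] t 23.5 w 0.0322
```

Call:
arm_command --commands '[[[0,-0.12,1.5],0,-1],[[0,-0.12,2.3],0,-1],[[0,-0.12,2.6],0,-1],[[0,-0.12,2.7],0,-1],[[0,-0.12,2.76],0,-1],[[0,-0.12,2.76],0,-1]]'

```text
clock: 24.25
position: [0.6137, 0.1388, 0.0971]
tcp_rot: [-0.0, 1.0, -0.007, 0.001]
contact_force: [-0.2, -0.2, -1.1]
grip_width: 0.0325
gripper_force: 51.3
```

Call:
arm_command --commands '[[[0,0,0.06],0,-1],[[0,0,0.08],0,-1],[[0,0,0.08],0,-1],[[0,0,0.08],0,0.05],[[0,0,0.08],0,0.05],[[0,0,-0.2],0,0.05],[[0,0,-1],0,0.05],[[0,0,-2.5],0,0.05],[[0,0,-3],0,0.05]]'

```text
clock: 25.38
position: [0.6147, 0.139, 0.1901]
tcp_rot: [-0.0, 1.0, -0.006, 0.003]
contact_force: [0.9, -0.2, 0.5]
grip_width: 0.0445
gripper_force: 0.0
```

Run:
```python
from h import *
im=capture("wrist"); cv2.imwrite("pics/w10.png",im); m=camera_model("wrist")
for k in blobs(wood(im),1000): print(k.mean(0).round(),k.min(0),k.max(0),rect(ray("w",k,0.029,m)))
go(0.5116,-0.252,0.17,103.2);go(0.5116,-0.252,0.077,103.2)
```

```text
[144. 250.] [ 93 115] [188 365] (array([0.6113, 0.2455]), 150.4, 38.9, -0.7)
[329. 233.] [298 109] [361 360] (array([0.6132, 0.1392]), 149.8, 33.7, -0.8)
shift [-3.28 13.08  0.66] turn -2.79 | now [0.615  0.139  0.1908] yaw -90.7 j6 1.69 F [ 1.3 -0.   1. ] t 25.43 w 0.0446
shift [-3.3  13.08  3.76] turn -2.79 | now [0.615  0.139  0.1908] yaw -90.7 j6 1.69 F [ 1.3 -0.   1. ] t 25.43 w 0.0446
```

Call:
arm_command --commands '[[[-3.3,13.1,0],-2.8,-0.05],[[-3.3,13.1,0],-2.8,-0.05],[[-3.3,13.1,0],-2.8,-0.05],[[-3.3,13.1,0],-2.8,-0.05],[[-3.3,13.1,0],-2.8,-0.05],[[-3.3,13.1,0],-2.8,-0.05],[[-3.3,13.1,0],-2.8,-0.05],[[-3.3,13.1,0],-2.8,-0.05],[[-3.3,13.1,0],-2.8,-0.05]]'

```text
clock: 26.55
position: [0.5086, -0.2521, 0.1848]
tcp_rot: [-0.001, 0.993, 0.115, -0.001]
contact_force: [-0.7, 0.8, -0.1]
grip_width: 0.0408
gripper_force: 0.0
```

Run:
```python
from h import *
im=capture("wrist"); m=camera_model("wrist")
for k in blobs(wood(im),1000): print(k.mean(0).round(),k.min(0),k.max(0),rect(ray("w",k,0.011,m)))
go(0.5116,-0.252,0.17,103.2);go(0.5116,-0.252,0.077,103.2)
```

```text
[329. 218.] [310  98] [348 341] (array([ 0.5115, -0.2509]), 149.9, 21.8, 13.5)
[ 89. 188.] [50 77] [130 325] (array([ 0.4903, -0.1131]), 149.5, 26.7, 12.7)
shift [0.09 0.03 0.5 ] turn 0.02 | now [ 0.5088 -0.2518  0.1851] yaw -76.7 j6 0.75 F [-0.9 -0.1 -0.1] t 26.6 w 0.0408
shift [0.09 0.03 3.6 ] turn 0.02 | now [ 0.5088 -0.2518  0.1851] yaw -76.7 j6 0.75 F [-0.9 -0.1 -0.1] t 26.6 w 0.0408
```

Call:
arm_command --commands '[[[0.08,-0.02,1.7],0,-0.05],[[0.08,-0.02,3.0],0,-0.05],[[0.08,-0.02,3.5],0,-0.05],[[0.08,-0.02,3.55],0,-0.05],[[0.08,-0.02,3.55],0,-1],[[0.08,-0.02,3.55],0,-1],[[0.08,-0.02,3.55],0,-1],[[0.08,-0.02,3.55],0,-1]]'

```text
clock: 27.6
position: [0.5123, -0.2524, 0.0815]
tcp_rot: [0.001, 0.993, 0.115, 0.001]
contact_force: [0.2, 0.7, 6.6]
grip_width: 0.0192
gripper_force: 49.7
```

Run:
```python
from h import *
go(0.666,0.193,0.18,-0.8)
```

```text
shift [  8.4  -13.27  -3.29] turn -15.19 | now [ 0.5123 -0.2524  0.0815] yaw -76.8 j6 0.75 F [0.2 0.7 6.6] t 27.6 w 0.0192
```

Call:
arm_command --commands '[[[0,0,-1.5],0,-1],[[0,0,-3.5],0,-1],[[0,0,-4.2],0,-1],[[8.4,-13.3,-4.2],-15.2,-1],[[8.4,-13.3,-4.2],-15.2,-1],[[8.4,-13.3,-4.2],-15.2,-1],[[8.4,-13.3,-4.2],-15.2,-1],[[8.4,-13.3,-4.2],-15.2,-1],[[8.4,-13.3,-4.2],-15.2,-1],[[8.4,-13.3,-4.2],-15.2,-1]]'

```text
clock: 28.85
position: [0.6536, 0.1637, 0.2044]
tcp_rot: [-0.0, 0.714, 0.7, -0.001]
contact_force: [0.4, -1.0, -0.1]
grip_width: 0.0195
gripper_force: 49.0
```

Call:
arm_command --commands '[[[0,0,0],0,-1],[[0,0,0],0,-1]]'

```text
clock: 29.1
position: [0.6531, 0.1617, 0.2043]
tcp_rot: [-0.0, 0.717, 0.697, -0.001]
contact_force: [0.2, 0.7, 0.1]
grip_width: 0.0195
gripper_force: 49.0
```

Run:
```python
from h import *
go(0.666,0.193,0.18,-0.8)
```

```text
shift [1.06 0.4  0.81] turn -0.15 | now [0.6531 0.1617 0.2043] yaw -1.6 j6 0.16 F [0.2 0.7 0.1] t 29.1 w 0.0195
```

Call:
arm_command --commands '[[[1.05,0.4,0],-0.15,-1],[[1.05,0.4,1.5],-0.15,-1],[[1.05,0.4,2.3],-0.15,-1],[[1.05,0.4,2.5],-0.15,-1],[[1.05,0.4,2.5],-0.15,-1]]'

```text
clock: 29.72
position: [0.6667, 0.1922, 0.1307]
tcp_rot: [-0.0, 0.712, 0.702, -0.0]
contact_force: [0.1, 0.5, 0.0]
grip_width: 0.0194
gripper_force: 49.0
```

Run:
```python
from h import *
im=capture("wrist"); m=camera_model("wrist"); z=sense()["position"][2]-.0815+.012
for k in blobs(wood(im),1000): print(k.mean(0).round(),k.min(0),k.max(0),rect(ray("w",k,z,m)))
go(0.666,0.193,0.1115,-0.8)
```

```text
[141. 361.] [ 55 342] [241 417] (array([0.5946, 0.1772]), 77.8, 27.6, 21.0)
[242. 224.] [  0 102] [379 441] (array([0.6224, 0.2028]), 129.6, 121.9, 89.4)
shift [ 0.02 -0.04  0.67] turn -0.01 | now [0.6672 0.1925 0.1317] yaw -0.8 j6 0.19 F [ 0.8 -0.6  1.1] t 29.77 w 0.0192
```

Call:
arm_command --commands '[[[0,0,0.3],0,-1],[[0,0,0.5],0,-1],[[0,0,0.6],0,-1],[[0,0,0.64],0,-1],[[0,0,0.64],0,-1]]'

```text
clock: 30.4
position: [0.6667, 0.1931, 0.1117]
tcp_rot: [0.0, 0.712, 0.702, 0.0]
contact_force: [-1.9, 0.5, 2.7]
grip_width: 0.0197
gripper_force: 49.3
```

Call:
arm_command --commands '[[[0,0,0],0,0],[[0,0,0],0,0],[[0,0,-0.2],0,0],[[0,0,-1],0,0],[[0,0,-2],0,0],[[0,0,-2.8],0,0],[[0,0,-2.8],0,0]]'

```text
clock: 31.28
position: [0.6683, 0.1934, 0.1999]
tcp_rot: [0.002, 0.712, 0.702, 0.003]
contact_force: [0.6, -0.9, 0.2]
grip_width: 0.0428
gripper_force: 0.0
```

Run:
```python
from h import *
im=capture("wrist"); m=camera_model("wrist"); cv2.imwrite("pics/w12.png",im)
for k in blobs(wood(im),1000): print(k.mean(0).round(),k.min(0),k.max(0),rect(ray("w",k,0.041,m)))
go(0.490,-0.112,0.18,102.7);go(0.490,-0.112,0.077,102.7)
```

```text
[239. 235.] [ 86 107] [360 360] (array([0.614 , 0.1924]), 148.0, 141.0, -89.2)
shift [-10.25  -5.77   0.55] turn 15.3 | now [0.6673 0.1931 0.1974] yaw -0.8 j6 0.19 F [ 1.2  0.7 -0.6] t 31.32 w 0.0424
shift [-10.26  -5.78   3.99] turn 15.3 | now [0.6673 0.1931 0.1974] yaw -0.8 j6 0.19 F [ 1.2  0.7 -0.6] t 31.32 w 0.0424
```

View pics/w12.png

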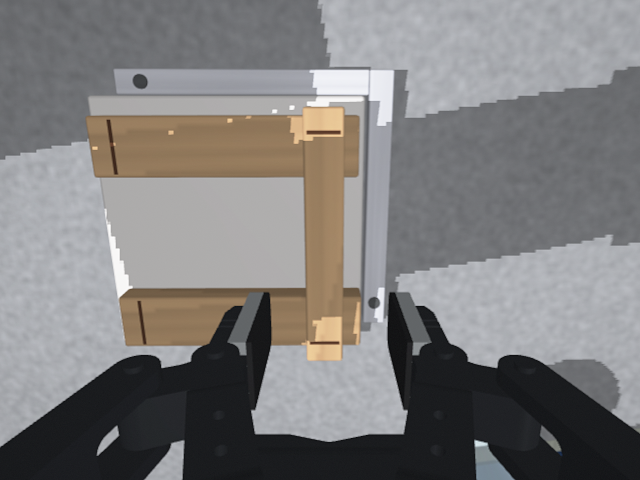

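The view shows the plate tight in the stop, both broad slats parallel at their edges, and the first narrow slat square across them at columns 304–344. The last one is narrow_1.

Call:
arm_command --commands '[[[-10.25,-5.8,0.3],15.3,-0.05],[[-10.25,-5.8,0.3],15.3,-0.05],[[-10.25,-5.8,0.3],15.3,-0.05],[[-10.25,-5.8,0.3],15.3,-0.05],[[-10.25,-5.8,0.3],15.3,-0.05],[[-10.25,-5.8,0.3],15.3,-0.05],[[-10.25,-5.8,0.3],15.3,-0.05],[[-10.25,-5.8,0.3],15.3,-0.05],[[-10.25,-5.8,0.3],15.3,-0.05],[[-10.25,-5.8,0.3],15.3,-0.05]]'

```text
clock: 32.58
position: [0.4884, -0.1115, 0.186]
tcp_rot: [-0.0, 0.994, 0.112, -0.0]
contact_force: [0.4, 0.2, -0.5]
grip_width: 0.0407
gripper_force: 0.0
```

Run:
```python
from h import *
im=capture("wrist"); m=camera_model("wrist")
for k in blobs(wood(im),1000): print(k.mean(0).round(),k.min(0),k.max(0),rect(ray("w",k,0.011,m)))
go(0.490,-0.112,0.18,102.7);go(0.490,-0.112,0.077,102.7)
```

```text
[330. 221.] [311 101] [349 342] (array([ 0.4898, -0.1114]), 149.6, 21.8, 12.6)
shift [0.05 0.03 0.2 ] turn 0.02 | now [ 0.4884 -0.1115  0.1861] yaw -77.2 j6 0.97 F [-0.2 -0.3 -0. ] t 32.62 w 0.0409
shift [0.05 0.03 3.64] turn 0.02 | now [ 0.4884 -0.1115  0.1861] yaw -77.2 j6 0.97 F [-0.2 -0.3 -0. ] t 32.62 w 0.0409
```

Call:
arm_command --commands '[[[0.05,0,1.7],0,-0.05],[[0.05,0,3.0],0,-0.05],[[0.05,0,3.5],0,-0.05],[[0.05,0,3.58],0,-0.05],[[0.05,0,3.58],0,-1],[[0.05,0,3.58],0,-1],[[0.05,0,3.58],0,-1],[[0.05,0,3.58],0,-1]]'

```text
clock: 33.62
position: [0.4911, -0.1122, 0.0807]
tcp_rot: [0.001, 0.994, 0.111, 0.001]
contact_force: [0.2, 0.0, 5.9]
grip_width: 0.0196
gripper_force: 49.7
```

Run:
```python
from h import *
go(0.557,0.194,0.20,-0.8)
```

```text
shift [ 4.4  -9.47 -3.98] turn -15.3 | now [ 0.4911 -0.1122  0.0807] yaw -77.3 j6 0.98 F [0.2 0.  5.9] t 33.62 w 0.0196
```

Call:
arm_command --commands '[[[0,0,-1.5],0,-1],[[0,0,-3.5],0,-1],[[0,0,-4],0,-1],[[4.4,-9.5,-4],-15.3,-1],[[4.4,-9.5,-4],-15.3,-1],[[4.4,-9.5,-4],-15.3,-1],[[4.4,-9.5,-4],-15.3,-1],[[4.4,-9.5,-4],-15.3,-1],[[4.4,-9.5,-4],-15.3,-1],[[4.4,-9.5,-4],-15.3,-1]]'

```text
clock: 34.88
position: [0.5551, 0.1964, 0.1974]
tcp_rot: [-0.001, 0.717, 0.697, -0.001]
contact_force: [-0.8, 0.0, -0.1]
grip_width: 0.0196
gripper_force: 49.0
```

Call:
arm_command --commands '[[[0,0,0],0,-1],[[0,0,0],0,-1]]'

```text
clock: 35.12
position: [0.5555, 0.1951, 0.1983]
tcp_rot: [-0.0, 0.721, 0.693, -0.0]
contact_force: [0.8, -0.5, -0.9]
grip_width: 0.0198
gripper_force: 49.0
```

Run:
```python
from h import *
go(0.557,0.194,0.13,-0.8)
```

```text
shift [-0.03  0.05  2.27] turn -0.29 | now [0.5555 0.1951 0.1983] yaw -2.3 j6 0.25 F [ 0.8 -0.5 -0.9] t 35.12 w 0.0198
```

Call:
arm_command --commands '[[[-0.03,0.05,1.3],-0.3,-1],[[-0.03,0.05,2.2],-0.3,-1],[[-0.03,0.05,2.6],-0.3,-1],[[-0.03,0.05,2.8],-0.3,-1],[[-0.03,0.05,2.84],-0.3,-1],[[-0.03,0.05,2.84],-0.3,-1]]'

```text
clock: 35.88
position: [0.558, 0.1945, 0.1148]
tcp_rot: [0.001, 0.711, 0.703, 0.001]
contact_force: [0.4, 0.4, 0.4]
grip_width: 0.0194
gripper_force: 49.0
```

Call:
arm_command --commands '[[[0,0,0.06],0,-1],[[0,0,0.12],0,-1],[[0,0,0.12],0,-1]]'

```text
clock: 36.25
position: [0.5577, 0.1945, 0.1108]
tcp_rot: [0.0, 0.711, 0.703, 0.0]
contact_force: [-0.6, 0.1, 2.9]
grip_width: 0.0195
gripper_force: 49.5
```

Call:
arm_command --commands '[[[0,0,0],0,0],[[0,0,0],0,0],[[0,0,-0.2],0,0],[[0,0,-1],0,0],[[0,0,-2],0,0],[[0,0,-3],0,0],[[-5,0,-3.5],0,0],[[-5,0,-3.5],0,0],[[-5,0,-3.5],0,0],[[-5,0,-3.5],0,0]]'

```text
clock: 37.5
position: [0.556, 0.0429, 0.2159]
tcp_rot: [0.0, 0.712, 0.702, 0.0]
contact_force: [0.7, 0.2, -0.1]
grip_width: 0.0426
gripper_force: 0.0
```

Run:
```python
from h import *
im=capture("wrist"); m=camera_model("wrist")
for k in blobs(wood(im),1000): print("wrist",k.mean(0).round(),k.min(0),k.max(0),rect(ray("w",k,0.041,m)))
im=capture("top"); cv2.imwrite("pics/t9.png",im)
for k in blobs(wood(im),60): print("top",k.mean(0).round(),k.min(0),k.max(0),rect(ray("top",k,0.041)))
a=wood(im)[165:250,205:300]
c,h=cv2.findContours(a,cv2.RETR_CCOMP,cv2.CHAIN_APPROX_NONE)
for k,hh in zip(c,h[0]):
    if cv2.contourArea(k)>40: print("hole" if hh[3]>=0 else "outer",rect(ray("top",k.reshape(-1,2)+[205,165],.03)))
g=im.mean(2)
for y in(190,205): print(g[y,208:224].round().astype(int).tolist())
for x in(240,256): print(g[172:190,x].round().astype(int).tolist())
o=cv2.imread("pics/top0.png"); d=cv2.absdiff(o,im).max(2)
for n,p in dict(petri=(170,196),amber=(201,281),jar=(385,271),oil=(436,257),beaker=(302,150),mailer=(360,186),reag=(437,180)).items(): print(n,d[p[1]-12:p[1]+12,p[0]-12:p[0]+12].mean().round(1))
go(.5,0,.2)
```

```text
wrist [536.  50.] [507   0] [565 101] (array([0.6679, 0.1445]), 49.8, 27.8, 89.3)
wrist [393.  57.] [296   0] [507 101] (array([0.5951, 0.1454]), 111.7, 49.8, -0.7)
top [201. 280.] [193 273] [209 287] (array([0.4132, 0.3053]), 42.4, 37.6, -87.3)
top [242. 209.] [218 183] [265 235] (array([0.6087, 0.2036]), 146.9, 126.5, -0.4)
outer (array([0.6124, 0.2044]), 147.7, 130.8, 0.9)
hole (array([0.6148, 0.192 ]), 91.7, 77.7, -0.7)
[159, 154, 160, 162, 158, 162, 176, 212, 213, 211, 223, 145, 169, 162, 163, 163]
[167, 161, 162, 154, 153, 188, 211, 210, 205, 210, 141, 223, 228, 160, 146, 152]
[161, 164, 162, 116, 105, 120, 204, 222, 154, 143, 91, 126, 140, 171, 170, 169, 165, 160]
[105, 104, 104, 109, 104, 108, 132, 143, 143, 144, 146, 107, 149, 128, 108, 113, 117, 112]
petri 18.9
amber 25.7
jar 11.6
oil 11.2
beaker 14.4
mailer 10.4
reag 10.3
shift [-1.51 -1.84  0.51] turn 0 | now [0.5558 0.0448 0.2152] yaw -0.6 j6 -0.04 F [-0.5  1.4 -0.4] t 37.6 w 0.0426
```

The hole measures 92 × 78 mm and is square and centred, against an expected 88 × 74 plus a pixel. The plate is still tight in the stop, and the bystanders haven't moved.

```bash
python3 -c "
from bench import *
print(sign_off())"
```

```text
the job is handed in; nothing more can be done
None
```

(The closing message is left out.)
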